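# Bolt down the specimen dry box and crack its sealed lid

### The arm

A 7-joint arm with a two-finger parallel gripper is mounted at the origin on a cart in front of the work surface, level with it; the furniture and walls round the work are solid. World frame = base frame: x ahead of the robot, y to its left, z up, the work surface at z = 0. Lengths are in m, angles in rad, forces in N, time in s.
With the tool pointing down it reaches from about 0.35 to 0.9 m from the base axis. Payload 8.1 kg.
Tool frame: the origin (TCP) lies at the very end of the fingers, on their centre line; the grasp point (between the pads) lies 19 mm behind it; z points along the fingers, x is the direction in which the jaws open and shut, and the axes are right-handed (so a half turn about z gives the same grasp; the last joint's range is limited). The gripper opens to 85 mm and grips with 20 to 120 N. Pads are 22 mm wide; open, the fingers measure 114 mm over their backs; the gripper's body (76 mm by 85 mm) begins 54 mm behind the grasp point. The pads swing forward as they close: fully open they stand 13 mm farther back than shut.
Start: joints at [-1.378, 0.434, 0.025, 1.573, -0.012, 1.134, -0.075], TCP at [0.182, 0.598, 0.231] pointing down, gripper open.
Joint ranges: [-2.62, 2.62], [-0.44, 2.09], [-1.27, 1.32], [0.08, 2.57], [-1.32, 4.46], [0.12, 2], [-2.74, 2.74]. Speed limits (rad/s): [2.22, 2.22, 3.01, 3.01, 3.14, 3.14, 3.14].

### API

Orientations are given as a unit quaternion [w, x, y, z].
In Python, from workcell import robot, capture, close_job gives the robot as it stands.
- The arm moves only by the tool carry_out, never from a script. Its argument "plan" is a list of rows, each a list of 3 entries, a list of its own where there are three numbers: the turn, a rotation vector about the tool's x, y, z in units of 5 degrees (1.0 is 5 degrees), then the shift along the tool's x, y, z in units of 25 mm (1.0 is 25 mm), then the finger opening in mm, from 0 to 85.4. A call has 1 to 5 rows; each row is the pose to reach, as a shift and turn from the pose commanded when the call began, along the tool's axes at that moment; what a row does not reach only later rows make up. A row lasts 1/10 s, in which the tool goes at most 50 mm and 8.59 degrees, less where a joint would pass 70% of its speed; a pose out of reach is approached as far as the arm can. A call with a gripper value outside its range is refused whole. The fingers move at their own pace and stop on an object; the grip force is fixed at half the most. Time passes only in rows, so rows that repeat a pose let the fingers close. It gives the time, the measured TCP pose, the force and the opening at its end, in the units of the state.
- robot.read_state(): the state, without advancing time (a new reading comes with each control period).
- capture(name): name is "scene" or "side" or "wrist"; returns a dict with "image" (400x640x3 uint8, blue, green, red), "z_map" (400x640 float32, m along the optical axis (not along the pixel's ray), 0 where there is no reading), "vertical_fov" (degrees; the focal length in pixels is half the picture's height over the tangent of half this angle, whatever the lens; pixels are square), "cx", "cy" (the principal point, pixels), "R" (3x3) and "t" (3): a world point X has camera coordinates R X + t. Camera axes: x right, y down, z forward; pixel columns grow to the right and rows downward; lengths in m; the calibration is good to about 2 mm. The wrist camera is an equidistant fisheye: a pixel r from the principal point sees the ray r / f radians off the axis. A picture is of the moment at which its call begins.
- close_job(): hands the job in, once; it reports no verdict.
The state is a dict: "time": time; "joint_positions": joint angles; "qd": joint speeds; "joint_efforts": joint torques, N m; "eef_pos": TCP position; "tcp_rot": TCP orientation; "contact_force": force on the tool from outside, world axes, zero at the start; "ft_torque": the same for the moment, N m; "opening": finger opening in m.
Only numpy, scipy, OpenCV 4.12 (cv2) and the standard library are available. Lean on these libraries where they do the work, as an engineer would, in place of code of your own. Each camera call takes 0.05 s, during which the arm holds its last target. There are 200 camera calls.

### The job

Lock the specimen dry box down in its bench dock by sliding the dock's barrel bolt fully home through the keeper eye on the box. Then take the lid by its black knob, pull until the sticking gasket lets go, and hold the lid just ajar, its front edge about a finger's width (roughly 20 mm) above the rim, so that a colleague can slip a probe in while the dry air stays inside. The job ends while you are still holding the knob like that: do not let the lid fly up, keep the box seated in the dock, and leave the loupe, tweezers and loose specimen mount beside it alone.

Things in the scene. Friction and masses are not known exactly. Their poses are not given: they have to be found in the camera images.
- dock: Fixed dark steel plate 192x212x6 mm with aluminium rails on the bench. Origin: bench level, under the middle of the box seat; -x front (to the robot), +y left, z up. Along its front lies a barrel bolt: 12 mm steel rod 89 mm long along y, axis x=-92, z=24 mm, in two guide eyes (27x10 mm, tops z=36, at y=+9 and +75 mm). Rear clips hold down the toes of the box.
- hold_bolt (a joint): Barrel bolt, slide in m: 0 drawn back, 0.036 fully home at its stop; grows as the rod moves along the dock's -y (right). Starts at 0 to 0.006, clear of the keeper; its tip enters the keeper eye at 0.014 and is through it at 0.030. Sliding friction about 2 N, no spring.
- bolt_handle (a point): The bolt's upright black handle, a round grip 15 mm in diameter moving with the rod. Origin: on the rod axis, 24 mm above the bench; the grip spans 13 to 47 mm above it. Axes parallel to the dock's; at y=+58 mm in the dock frame when drawn back, +22 mm when home. Fingertips kept 13 mm or more above this origin clear guide eyes and keeper.
- dry_box: Grey dry box 120x170x52 mm without lid, about 0.9 kg in all, loose in the dock with 1 to 2 mm of play. Origin: centre of its underside, 6 mm above the bench; axes parallel to the dock's, front -x; rim at z=52 mm. Unbolted, about 5 N up at the lid knob tips its front; bolted, it lifts 2 mm at most. The specimens inside cannot come loose.
- keeper_eye (a point): Centre of the keeper, a steel eye on the front of the dry box, 16 mm thick along y, with a 16 x 16 mm square opening that the 12 mm rod enters from the left (+y). In the dry box frame at (-92, -22, +18) mm.
- lid (a joint): Lid hinge in rad: 0 shut, grows as the front edge rises, to 1.6. A rubber lip grips the lid's spigot: the pull at the knob must pass a peak of 10 to 20 N, the lip lets go suddenly near 0.06 rad, then the lid weighs only 2 N at the knob. No stay: let go, it drops back onto the lip (0.07). Front edge 124 mm from the hinge: 0.16 rad = 20 mm gap.
- lid_hinge (a point): Middle of the lid's hinge axis at the back of the rim, in the dry box frame at (+62, 0, +52) mm, axes parallel to the box; the hinge axis runs along the box's y.
- lid_knob: Black knob on the lid's front bar. Origin: centre of its foot on the lid, 107 mm in front of the hinge axis, 11 mm above it (69 mm over the bench when shut); z out of the lid. 31 mm tall; waist 17 mm in diameter up to 14 mm, head 26 mm in diameter at 24 to 28 mm. Fingers closing along the hinge axis (y), tips just over the lid, get a firm hold and let it pivot.
- lid_edge (a point): Middle of the lid's lower front edge, 124 mm in front of the hinge axis.
- loupe: Black stand loupe 37 mm in diameter, 34 mm tall, on the bench to the left of the dock; origin at the centre of its underside. Bystander: do not move it.
- tweezers: Steel tweezers 10 x 113 x 8 mm lying on the bench to the right of the dock; origin at the centre of the underside, long axis y. Bystander: do not move them.
- loose_mount: Dark red resin specimen mount, disc 30 mm in diameter, 21 mm tall, on the bench to the right of the dock; origin at the centre of its underside. Bystander: do not move it.

How it is judged:
By the outcome, as a careful person would: the job done as asked, in the order asked, and still so for the second after the job is handed in, while the arm keeps its last pose, push and grip.
It also fails if it takes over 48 s, if anything falls off the work surface, if the arm or the gripper's body presses on something with over 40 N, if the wrist force passes 120 N, or if a joint passes its speed limit or range.

## Working session

There is one attempt and no reset: what is moved stays moved. The work goes in short steps, Python scripts to look and compute and a tool call to move; the robot and the scene stay as the last step left them, time stands still between calls to the robot, and variables do not carry over. Pictures are saved under pics/ and viewed, about 8 in all and at most 12, crops included, and the job is handed in when it is done.

Besides the shell and the picture viewer there is one more tool, called after "Emit:" as a command line: name --argument value ..., lists and objects as JSON in quotes. carry_out: Moves the arm, as the interface text tells. Its arguments: {"type":"object","properties":{"plan":{"type":"array","items":{"type":"array"}}},"required":["plan"]}

```bash
mkdir -p pics; ls; cat > h.py <<'E'
import numpy as np, cv2
from workcell import robot, capture
def cam(n):
    c=capture(n); c['f']=200/np.tan(np.radians(c['vertical_fov'])/2); c['R']=np.array(c['R']);c['t']=np.array(c['t']); return c
def world(c):
    "per-pixel world points (pinhole cams)"
    v,u=np.mgrid[0:400,0:640]; z=c['z_map']
    P=np.stack([(u-c['cx'])/c['f']*z,(v-c['cy'])/c['f']*z,z],-1)
    return (P-c['t'])@c['R']
E
python3 - <<'E'
from h import *
import pickle
d={}
for n in('scene','side'):
    c=cam(n); cv2.imwrite(f'pics/{n}0.png',c['image']); d[n]=c; print(n,c['f'],c['R'],c['t'],-c['R'].T@c['t'])
pickle.dump(d,open('c0.pkl','wb'))
s=robot.read_state(); print(s)
E
```

```text
pics
scene 501.05643882314814 [[ 0.47809037 -0.87830992  0.00112944]
 [-0.67757803 -0.3696436  -0.63580786]
 [ 0.55885384  0.30320833 -0.77184655]] [-0.3578972   0.34707658  0.84386848] [-0.06532047 -0.44191799  0.87241521]
side 413.1362252539674 [[ 0.99925457 -0.03270516  0.02051017]
 [-0.00169507 -0.56795079 -0.82306077]
 [ 0.0385671   0.82241247 -0.56758286]] [-0.555951   -0.01990137  0.99318386] [ 0.51719862 -0.84629226  0.55873676]
{'time': 0.1, 'joint_positions': array([-1.37759519,  0.43516704,  0.02496515,  1.57399238, -0.01162321,
        1.13401068, -0.07509241]), 'qd': array([-0.0004511 , -0.00130493,  0.00039633, -0.00340539, -0.00078448,
        0.00156779, -0.00131204]), 'joint_efforts': array([ 2.39461719e-03, -6.71758389e+01,  1.02807127e+00, -3.16904855e+01,
        1.58458849e-02,  7.18485739e-03,  1.96678224e-05]), 'eef_pos': array([0.18209778, 0.59741189, 0.23060112]), 'tcp_rot': array([ 4.67682635e-04,  8.03606467e-01,  5.95160594e-01, -5.42396466e-04]), 'contact_force': array([ 0.19669359,  0.1829531 , -0.12569206]), 'ft_torque': array([ 0.03433743, -0.00089132,  0.00316335]), 'opening': 0.08557960329412984}
```

View pics/scene0.png

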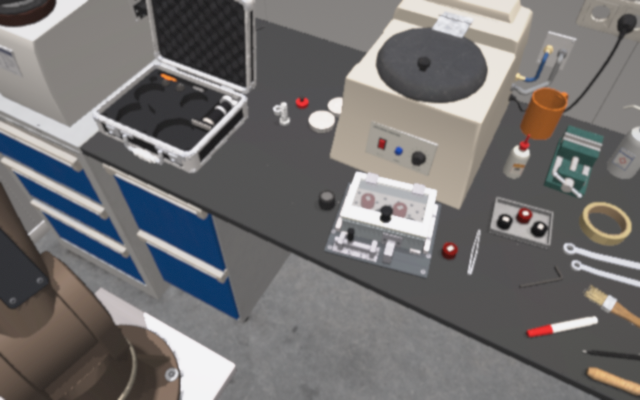

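View pics/side0.png

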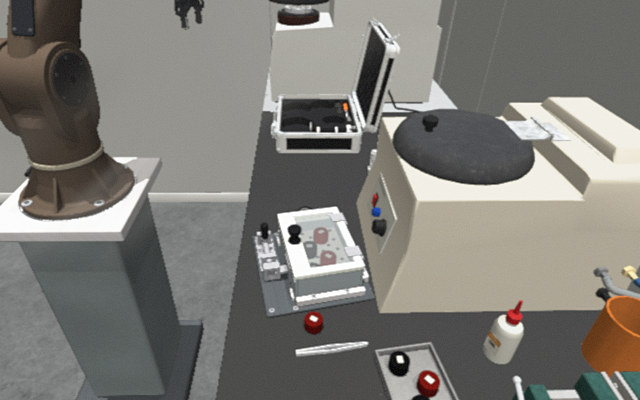

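The scene view shows the box around (388,215), the knob at (386,213) and the bolt handle at (350,235). The loupe is at (326,199), the mount at (449,250) and the tweezers at (474,252). In the side view the knob is at (295,234) and the handle at (265,231).

```bash
python3 - <<'E'
from h import *
import pickle
d=pickle.load(open('c0.pkl','rb'))
for n,(x0,y0,x1,y1) in dict(scene=(315,165,450,280),side=(245,200,380,320)).items():
    c=d[n]; W=world(c); g=c['image'].max(-1)
    cv2.imwrite(f'pics/{n}_crop.png',cv2.resize(c['image'][y0:y1,x0:x1],None,fx=5,fy=5,interpolation=cv2.INTER_CUBIC))
    for nm,(u,v) in (dict(knob=(386,213),handle=(350,236),loupe=(326,199),mount=(449,250)) if n=='scene' else dict(knob=(295,234),handle=(265,231),mount=(314,322))).items():
        w=W[v-12:v+13,u-12:u+13]; m=(g[v-12:v+13,u-12:u+13]<70)&(c['z_map'][v-12:v+13,u-12:u+13]>0)
        if nm in('knob','handle'): m&=w[...,2]>.045
        p=w[m]; print(n,nm,len(p),p.mean(0).round(4) if len(p) else '',p.min(0).round(4),p.max(0).round(4))
    # lid top plane: bright, z 60..75mm
    reg=np.zeros((400,640),bool); reg[y0:y1,x0:x1]=1
    z=W[...,2]; 
    for lo,hi in((.055,.075),(.003,.012)):
        m=reg&(z>lo)&(z<hi); p=W[m]
        if len(p)>20:
            r=cv2.minAreaRect((p[:,:2]*1000).astype(np.float32)); print(n,lo,len(p),r, np.median(p[:,2]))
E
```

```text
scene knob 127 [ 0.5095 -0.2782  0.093 ] [ 0.5003 -0.287   0.0723] [ 0.5225 -0.2682  0.1048]
scene handle 65 [ 0.453  -0.2315  0.0612] [ 0.4482 -0.2364  0.0453] [ 0.4593 -0.2245  0.0726]
scene loupe 181 [ 0.5269 -0.1394  0.0175] [ 0.5167 -0.1526 -0.0026] [ 0.5588 -0.111   0.0353]
scene mount 45 [ 0.5329 -0.4072  0.0077] [ 5.288e-01 -4.234e-01 -4.000e-04] [ 0.5472 -0.396   0.0176]
scene 0.055 4645 ((559.9764404296875, -268.4522705078125), (221.20108032226562, 189.27943420410156), 1.7328543663024902) 0.06771372582411936
scene 0.003 2378 ((563.8359985351562, -256.64166259765625), (303.4638671875, 289.8624267578125), 28.831707000732422) 0.006256807891957088
side knob 185 [ 0.5159 -0.2819  0.0891] [ 0.505  -0.2893  0.07  ] [ 0.5262 -0.2676  0.1022]
side handle 93 [ 0.458  -0.2326  0.0608] [ 0.4503 -0.2374  0.0451] [ 0.4644 -0.2242  0.0707]
side mount 175 [ 0.5456 -0.4161  0.0051] [ 0.529  -0.426  -0.0039] [ 0.5647 -0.3755  0.0177]
side 0.055 4613 ((584.1844482421875, -259.0885009765625), (234.93679809570312, 187.1216278076172), 18.47878074645996) 0.06693868138033914
side 0.003 2322 ((543.0765991210938, -237.98106384277344), (228.4509735107422, 310.45318603515625), 0.10692998021841049) 0.005359450482204935
```

View pics/scene_crop.png

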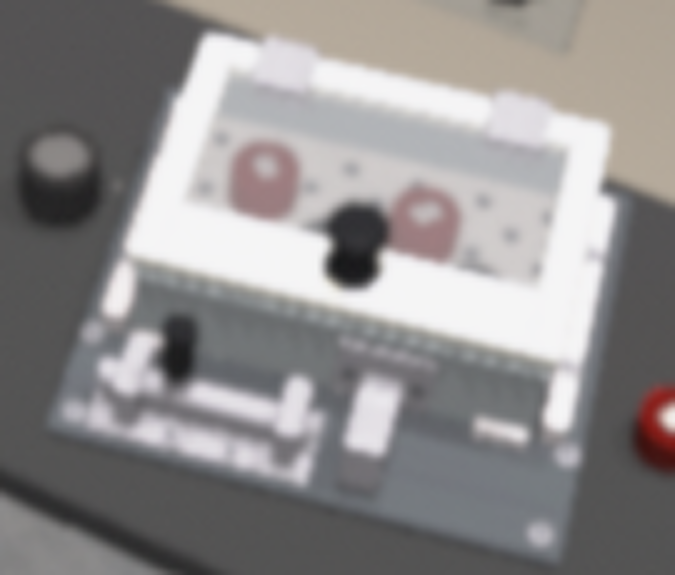

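```bash
python3 - <<'E'
from h import *
import pickle
d=pickle.load(open('c0.pkl','rb'))
for n,(x0,y0,x1,y1) in dict(scene=(315,165,450,280),side=(245,200,380,320)).items():
    c=d[n]; W=world(c); g=c['image'].max(-1).astype(int); z=W[...,2]
    reg=np.zeros((400,640),bool); reg[y0:y1,x0:x1]=1
    for nm,lo,hi,(u,v) in ([('knob',.094,.106,(386,213) if n=='scene' else (295,234)),('handle',.064,.076,(350,236)if n=='scene' else (265,231))]):
        m=np.zeros_like(reg); m[v-14:v+12,u-10:u+11]=1; m&=(z>lo)&(z<hi); p=W[m]
        print(n,nm,len(p),'mid',((p.min(0)+p.max(0))/2).round(4),'ext',np.ptp(p,0).round(4),p[:,2].max().round(4))
    m=(reg&(z>.060)&(z<.074)&(c['image'].min(-1)>200)).astype(np.uint8)
    k,l,s,_=cv2.connectedComponentsWithStats(m); i=1+np.argmax(s[1:,4]); p=W[l==i]
    print(n,'lid',len(p),cv2.minAreaRect((p[:,:2]*1000).astype(np.float32)),np.median(p[:,2]))
    # front & rear/side edges by binned extremes, direction fit
    for a in range(1):
        q=p[:,:2]; best=cv2.minAreaRect((q*1000).astype(np.float32))
        y=np.arange(-.35,-.2,.008); fx=[(yy,q[abs(q[:,1]-yy)<.004,0].min()) for yy in y if (abs(q[:,1]-yy)<.004).any()]
        fx=np.array(fx); print('front edge',fx.round(3).tolist()); 
E
```

```text
scene knob 118 mid [ 0.5131 -0.2764  0.0994] ext [0.0255 0.0258 0.0108] 0.1048
scene handle 43 mid [ 0.4559 -0.2298  0.0683] ext [0.0154 0.0127 0.0085] 0.0726
scene lid 2218 ((558.7817993164062, -267.48699951171875), (127.42938232421875, 174.42367553710938), 11.22071647644043) 0.06879596380979203
front edge [[-0.35, 0.511], [-0.342, 0.509], [-0.334, 0.508], [-0.326, 0.507], [-0.318, 0.504], [-0.31, 0.503], [-0.302, 0.501], [-0.294, 0.5], [-0.286, 0.498], [-0.278, 0.496], [-0.27, 0.494], [-0.262, 0.493], [-0.254, 0.492], [-0.246, 0.49], [-0.238, 0.489], [-0.23, 0.487], [-0.222, 0.485], [-0.214, 0.484], [-0.206, 0.483]]
side knob 119 mid [ 0.5147 -0.2777  0.0981] ext [0.0231 0.0232 0.0082] 0.1022
side handle 42 mid [ 0.4577 -0.2304  0.0674] ext [0.0134 0.0123 0.0066] 0.0707
side lid 2134 ((561.10107421875, -266.4126281738281), (127.89453125, 177.00718688964844), 11.435628890991211) 0.06817696517569208
front edge [[-0.35, 0.512], [-0.342, 0.512], [-0.334, 0.509], [-0.326, 0.509], [-0.318, 0.507], [-0.31, 0.505], [-0.302, 0.503], [-0.294, 0.501], [-0.286, 0.499], [-0.278, 0.499], [-0.27, 0.497], [-0.262, 0.495], [-0.254, 0.493], [-0.246, 0.493], [-0.238, 0.491], [-0.23, 0.489], [-0.222, 0.487], [-0.214, 0.486], [-0.206, 0.484]]
```

```bash
cat >> h.py <<'E'
from scipy.spatial.transform import Rotation as Ro
TH=np.radians(11.3)
def pose():
    s=robot.read_state(); q=s['tcp_rot']; return s,Ro.from_quat([q[1],q[2],q[3],q[0]])
def goal(yaw_deg): # tool down, tool x at world angle yaw
    a=np.radians(yaw_deg); x=np.array([np.cos(a),np.sin(a),0]); z=np.array([0,0,-1.]); return Ro.from_matrix(np.stack([x,np.cross(z,x),z],1))
def units(p,G=None):
    "row entries to reach world p (and orientation G) from the current pose"
    s,R=pose(); t=np.zeros(3) if G is None else np.degrees((R.inv()*G).as_rotvec())/5
    return t.round(2).tolist(), (R.inv().apply(np.array(p)-s['eef_pos'])/.025).round(2).tolist()
E
python3 - <<'E'
from h import *
import pickle
d=pickle.load(open('c0.pkl','rb'))
P=np.concatenate([world(d[n])[d[n]['z_map']>0].reshape(-1,3) for n in d])
for x in np.arange(.2,.8,.1):
    print(round(x,1),[ (round(y,1),round(float(P[(abs(P[:,0]-x)<.05)&(abs(P[:,1]-y)<.05)&(P[:,2]<.9)][:,2].max(initial=-1)),2)) for y in np.arange(-.4,.75,.1)])
for p in [(.30,.45,.231),(.40,.30,.231),(.47,.05,.231),(.457,-.23,.231)]: print(p,units(p,goal(-78.7)))
E
```

```text
0.2 [(np.float64(-0.4), -1.0), (np.float64(-0.3), -1.0), (np.float64(-0.2), -0.0), (np.float64(-0.1), -0.0), (np.float64(-0.0), 0.0), (np.float64(0.1), -0.0), (np.float64(0.2), -0.02), (np.float64(0.3), -0.79), (np.float64(0.4), -0.79), (np.float64(0.5), 0.33), (np.float64(0.6), 0.33), (np.float64(0.7), 0.31)]
0.3 [(np.float64(-0.4), -1.0), (np.float64(-0.3), -1.0), (np.float64(-0.2), -1.0), (np.float64(-0.1), -0.79), (np.float64(-0.0), -0.79), (np.float64(0.1), -0.79), (np.float64(0.2), -0.79), (np.float64(0.3), -0.79), (np.float64(0.4), -0.79), (np.float64(0.5), -0.79), (np.float64(0.6), -0.79), (np.float64(0.7), -0.79)]
0.4 [(np.float64(-0.4), 0.0), (np.float64(-0.3), 0.01), (np.float64(-0.2), 0.07), (np.float64(-0.1), 0.0), (np.float64(-0.0), 0.01), (np.float64(0.1), 0.0), (np.float64(0.2), 0.01), (np.float64(0.3), 0.04), (np.float64(0.4), 0.04), (np.float64(0.5), 0.23), (np.float64(0.6), 0.33), (np.float64(0.7), 0.23)]
0.5 [(np.float64(-0.4), 0.07), (np.float64(-0.3), 0.1), (np.float64(-0.2), 0.07), (np.float64(-0.1), 0.04), (np.float64(-0.0), 0.01), (np.float64(0.1), 0.01), (np
[... 621 characters left out ...]
at64(0.2), 0.3), (np.float64(0.3), 0.3), (np.float64(0.4), 0.32), (np.float64(0.5), 0.34), (np.float64(0.6), -0.0), (np.float64(0.7), -1.0)]
0.8 [(np.float64(-0.4), 0.23), (np.float64(-0.3), 0.27), (np.float64(-0.2), 0.27), (np.float64(-0.1), 0.27), (np.float64(-0.0), 0.02), (np.float64(0.1), 0.03), (np.float64(0.2), 0.31), (np.float64(0.3), 0.29), (np.float64(0.4), 0.3), (np.float64(0.5), 0.34), (np.float64(0.6), 0.0), (np.float64(0.7), -1.0)]
(0.3, 0.45, 0.231) ([0.02, 0.0, 30.35], [-4.27, 6.23, -0.01])
(0.4, 0.3, 0.231) ([0.02, 0.0, 30.35], [-8.84, 11.81, -0.0])
(0.47, 0.05, 0.231) ([0.02, 0.0, 30.35], [-17.59, 17.4, 0.01])
(0.457, -0.23, 0.231) ([0.02, 0.0, 30.35], [-28.45, 20.17, 0.03])
```

Emit:
carry_out --plan '[[[0,0,1.4],[-1.4,0.75,0],85],[[0,0,2.8],[-2.8,1.5,0],85],[[0,0,4.2],[-4.3,2.25,0],85],[[0,0,5.6],[-5.7,3.0,0],85],[[0,0,7],[-7.1,3.75,0],85]]'

```text
time: 0.6
eef_pos: [0.2202, 0.3988, 0.231]
tcp_rot: [0.0, 0.946, 0.324, -0.0]
contact_force: [1.4, 0.1, -0.2]
opening: 0.0851
```

```bash
python3 -c "
from h import *
s,_=pose();print(s['time'],s['eef_pos'],s['joint_positions'].round(2))
for p in [(.36,.2,.231),(.45,0,.231)]: print(p,units(p,goal(-78.7)))"
```

```text
0.6 [0.22015338 0.39881609 0.23095757] [-1.33  0.16  0.17  1.98 -0.03  1.01 -0.49]
(0.36, 0.2, 0.231) ([0.01, 0.0, 23.29], [-0.45, 9.71, 0.0])
(0.45, 0, 0.231) ([0.01, 0.0, 23.29], [-2.5, 18.24, 0.0])
```

Emit:
carry_out --plan '[[[0,0,1.5],[-0.1,1.9,0],85],[[0,0,3],[-0.2,3.8,0],85],[[0,0,4.5],[-0.3,5.7,0],85],[[0,0,6],[-0.4,7.6,0],85],[[0,0,7.5],[-0.5,9.5,0],85]]'

```text
time: 1.1
eef_pos: [0.3572, 0.2042, 0.2314]
tcp_rot: [-0.0, 1.0, 0.002, 0.0]
contact_force: [1.2, 0.7, -1.2]
opening: 0.0846
```

```bash
python3 -c "
from h import *
s,_=pose();print(s['time'],s['eef_pos'],s['joint_positions'].round(2))
for p in [(.45,0,.231)]: print(p,units(p,goal(-78.7)))"
```

```text
1.1 [0.35722116 0.20419359 0.23135273] [-1.05  0.07  0.43  2.08 -0.03  1.   -0.6 ]
(0.45, 0, 0.231) ([-0.0, 0.0, 15.79], [3.68, 8.18, 0.01])
```

Emit:
carry_out --plan '[[[0,0,1.5],[0.75,1.65,0],85],[[0,0,3],[1.5,3.3,0],85],[[0,0,4.5],[2.2,4.9,0],85],[[0,0,6],[3,6.6,0],85],[[0,0,7.5],[3.7,8.2,0],85]]'

```text
time: 1.6
eef_pos: [0.4515, -0.0, 0.2314]
tcp_rot: [-0.0, 0.948, -0.319, 0.0]
contact_force: [1.0, 1.1, -1.0]
opening: 0.0849
```

```bash
python3 -c "
from h import *
s,_=pose();print(s['time'],s['eef_pos'],s['joint_positions'].round(2))
for p in [(.457,-.23,.18)]: print(p,units(p,goal(-78.7)))"
```

```text
1.6 [ 4.51521880e-01 -3.63402072e-05  2.31419262e-01] [-0.73  0.16  0.71  2.02 -0.12  1.01 -0.61]
(0.457, -0.23, 0.18) ([-0.01, 0.0, 8.29], [5.74, 7.19, 2.05])
```

Emit:
carry_out --plan '[[[0,0,1.6],[1.1,1.4,0.4],85],[[0,0,3.3],[2.3,2.9,0.8],85],[[0,0,5],[3.4,4.3,1.2],80],[[0,0,6.6],[4.6,5.8,1.6],75],[[0,0,8.3],[5.7,7.2,2],70]]'

```text
time: 2.1
eef_pos: [0.4565, -0.2295, 0.1808]
tcp_rot: [-0.0, 0.773, -0.634, 0.0]
contact_force: [0.7, -0.1, 0.8]
opening: 0.0701
```

```bash
python3 -c "
from h import *
s,_=pose();print(s['time'],s['eef_pos'],s['joint_positions'].round(2))
for p in [(.457,-.23,.041)]: print(p,units(p,goal(-78.7)))
for n in ('wrist','scene'):
  c=cam(n); cv2.imwrite('pics/%s1.png'%n,c['image']); print(n,c['f'],c['cx'],c['cy'])
"
```

```text
2.1 [ 0.45652107 -0.22952835  0.18084157] [-0.3   0.39  0.89  1.96 -0.37  0.96 -0.6 ]
(0.457, -0.23, 0.041) ([-0.0, -0.0, -0.01], [0.02, -0.01, 5.59])
wrist 309.70691628693146 316.37648860245775 198.8605554439394
scene 501.05643882314814 318.65120659011683 190.17062225526968
```

View pics/wrist1.png

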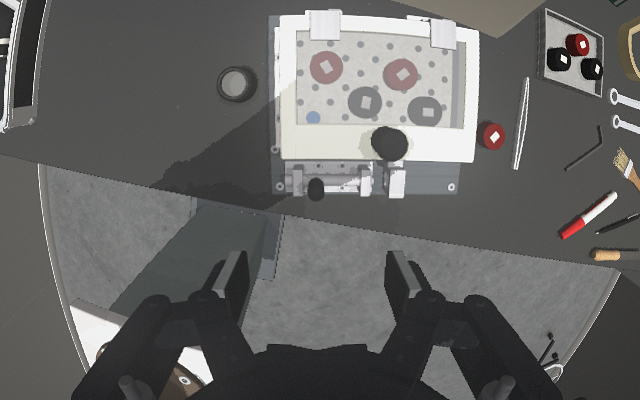

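The wrist view shows the handle at (316,188), centred between the fingers, and the lid edges square to the image. So the yaw of 11.3° is right, and I can go down.

Emit:
carry_out --plan '[[[0,0,0],[0,0,1.4],50],[[0,0,0],[0,0,2.8],50],[[0,0,0],[0,0,4],50],[[0,0,0],[0,0,4.9],50],[[0,0,0],[0,0,5.55],45]]'

```text
time: 2.7
eef_pos: [0.456, -0.2266, 0.0408]
tcp_rot: [0.0, 0.775, -0.632, -0.001]
contact_force: [-0.1, -0.1, 0.7]
opening: 0.045
```

Emit:
carry_out --plan '[[[0,0,0],[0,0,0],30],[[0,0,0],[0,0,0],20],[[0,0,0],[0,0,0],10],[[0,0,0],[0,0,0],8],[[0,0,0],[0,0,0],8]]'

```text
time: 3.2
eef_pos: [0.4572, -0.228, 0.0433]
tcp_rot: [-0.0, 0.775, -0.632, 0.001]
contact_force: [-0.8, -1.1, 3.2]
opening: 0.013
```

```bash
python3 -c "
from h import *
s,_=pose();print(s['time'],s['eef_pos'],s['opening'],s['contact_force'].round(1))
c=cam('scene'); cv2.imwrite('pics/s2.png',cv2.resize(c['image'][140:290,300:470],None,fx=4,fy=4,interpolation=cv2.INTER_CUBIC))
"
```

```text
3.2 [ 0.45720623 -0.22800343  0.04332335] 0.013025665501224023 [-0.8 -1.1  3.2]
```

View pics/s2.png

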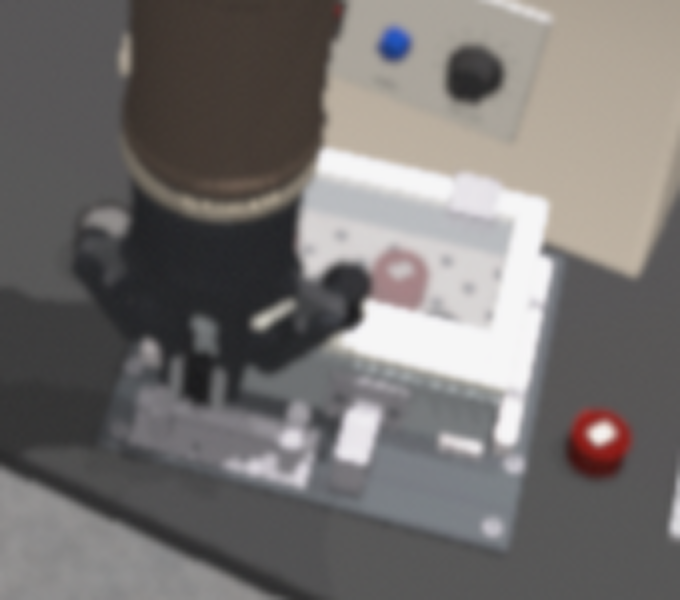

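The fingers hold the handle and sit clear of the knob. Next I slide the bolt along tool +x.

Emit:
carry_out --plan '[[[0,0,0],[0.2,0,0],8],[[0,0,0],[0.4,0,0],8],[[0,0,0],[0.6,0,0],8],[[0,0,0],[0.8,0,0],8],[[0,0,0],[1.0,0,0],8]]'

```text
time: 3.75
eef_pos: [0.4619, -0.2518, 0.0432]
tcp_rot: [-0.001, 0.775, -0.632, -0.0]
contact_force: [-3.1, 2.1, 10.7]
opening: 0.0131
```

Emit:
carry_out --plan '[[[0,0,0],[0.1,0,0],8],[[0,0,0],[0.2,0,0],8],[[0,0,0],[0.3,0,0],8],[[0,0,0],[0.4,0,0],8],[[0,0,0],[0.4,0,0],8]]'

```text
time: 4.25
eef_pos: [0.4639, -0.2619, 0.0433]
tcp_rot: [-0.0, 0.775, -0.632, 0.0]
contact_force: [-3.1, 1.1, 8.4]
opening: 0.013
```

Emit:
carry_out --plan '[[[0,0,0],[0.05,0,0],8],[[0,0,0],[0.1,0,0],8],[[0,0,0],[0.15,0,0],8],[[0,0,0],[0.15,0,0],8]]'

```text
time: 4.65
eef_pos: [0.4642, -0.2633, 0.0432]
tcp_rot: [-0.002, 0.775, -0.632, -0.002]
contact_force: [-5.4, 8.1, 16.9]
opening: 0.0129
```

Emit:
carry_out --plan '[[[0,0,0],[0.04,0,0],8],[[0,0,0],[0.08,0,0],8],[[0,0,0],[0.08,0,0],8]]'

```text
time: 4.95
eef_pos: [0.4642, -0.2634, 0.0431]
tcp_rot: [-0.002, 0.775, -0.632, -0.003]
contact_force: [-6.4, 14.0, 22.6]
opening: 0.013
```

```bash
python3 -c "
from h import *
c=cam('side'); cv2.imwrite('pics/d2.png',cv2.resize(c['image'][190:320,230:390],None,fx=4,fy=4,interpolation=cv2.INTER_CUBIC))
"
```

```text
(no output)
```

View pics/d2.png

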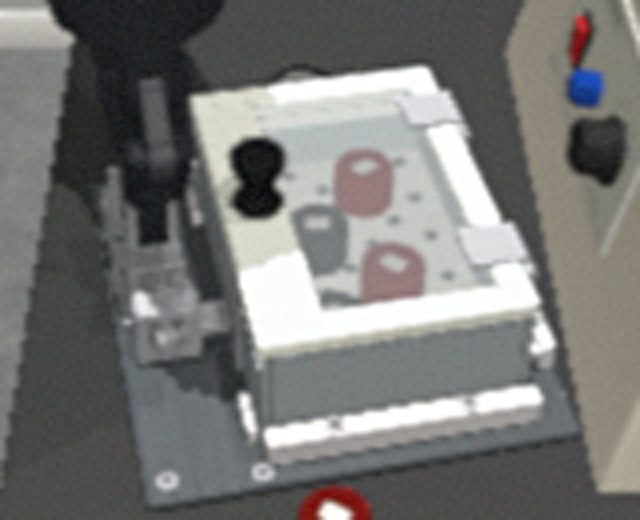

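The force rose to about 15 N with no more motion after 36 mm of travel, and the view shows the rod in the keeper. So the bolt is home. I relieve the push, open and lift.

Emit:
carry_out --plan '[[[0,0,0],[-0.15,0,0],8],[[0,0,0],[-0.15,0,0],30],[[0,0,0],[-0.15,0,0],45],[[0,0,0],[-0.15,0,-0.2],50],[[0,0,0],[-0.15,0,-1.5],50]]'

```text
time: 5.5
eef_pos: [0.4626, -0.2628, 0.0784]
tcp_rot: [0.001, 0.775, -0.632, -0.002]
contact_force: [0.8, 0.3, 0.3]
opening: 0.0499
```

Emit:
carry_out --plan '[[[0,0,0],[0,0,-1.4],50],[[0,0,0],[0,0,-2.8],50],[[0,0,0],[0,0,-4.0],55],[[0,0,0],[0,0,-4.0],55]]'

```text
time: 5.9
eef_pos: [0.466, -0.2655, 0.1839]
tcp_rot: [-0.001, 0.775, -0.633, 0.003]
contact_force: [1.5, 0.2, -0.2]
opening: 0.055
```

```bash
python3 - <<'E'
from h import *
s,R=pose();print(s['time'],s['eef_pos'],s['contact_force'].round(1),s['joint_positions'].round(2))
c=cam('wrist'); cv2.imwrite('pics/w3.png',c['image'])
def toworld(u,v,z):
    a=np.array([u-c['cx'],v-c['cy']]); r=np.hypot(*a); th=r/c['f']; ray=np.r_[a/r*np.sin(th),np.cos(th)]@c['R']; o=-c['R'].T@c['t']; return o+ray*(z-o[2])/ray[2]
# handle/knob detection from scene depth
c2=cam('scene'); W=world(c2); z=W[...,2]
for nm,lo,hi,box in(('knob',.094,.106,(.49,.54,-.31,-.25)),('handle',.064,.076,(.44,.485,-.29,-.21))):
    m=(z>lo)&(z<hi)&(W[...,0]>box[0])&(W[...,0]<box[1])&(W[...,1]>box[2])&(W[...,1]<box[3])&(c2['image'].max(-1)<90); p=W[m]
    print(nm,len(p),((p.min(0)+p.max(0))/2).round(4) if len(p) else '')
np.save('wc.npy',dict(c=c),allow_pickle=True)
E
```

```text
5.9 [ 0.46597977 -0.26550231  0.18393312] [ 1.5  0.2 -0.2] [-0.21  0.43  0.88  1.9  -0.39  0.98 -0.53]
knob 92 [ 0.5119 -0.2771  0.0986]
handle 42 [ 0.4625 -0.2637  0.0689]
```

View pics/w3.png

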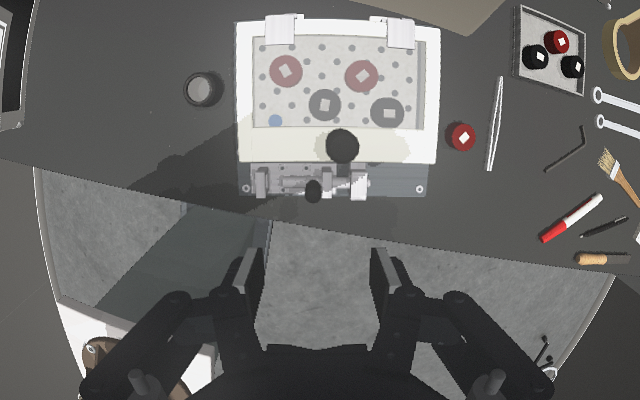

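The wrist view shows the handle at (313,190) now beside the keeper at (360,185), so the bolt is home. The knob is at (342,146) and nothing else has moved.

```bash
python3 - <<'E'
from h import *
c=np.load('wc.npy',allow_pickle=True).item()['c']
o=-c['R'].T@c['t']; print('cam',o.round(3))
for nm,u,v,z in(('knob',342,146,.098),('handle',313,189,.070)):
    a=np.array([u-c['cx'],v-c['cy']]); r=np.hypot(*a); th=r/c['f']; ray=np.r_[a/r*np.sin(th),np.cos(th)]@c['R']; print(nm,(o+ray*(z-o[2])/ray[2]).round(4))
for p in((.5135,-.277,.184),(.5135,-.277,.074)): print(units(p,goal(-78.7)))
E
```

```text
cam [ 0.545 -0.249  0.327]
knob [ 0.516  -0.2749  0.098 ]
handle [ 0.4709 -0.2617  0.07  ]
([-0.02, -0.0, 0.05], [0.91, -1.81, -0.13])
([-0.02, -0.0, 0.05], [0.91, -1.8, 4.27])
```

Emit:
carry_out --plan '[[[0,0,0],[0.5,-0.9,0],55],[[0,0,0],[0.9,-1.8,0],55],[[0,0,0],[0.9,-1.8,1.4],55],[[0,0,0],[0.9,-1.8,2.6],55],[[0,0,0],[0.9,-1.8,3.4],55]]'

```text
time: 6.5
eef_pos: [0.5112, -0.2759, 0.0916]
tcp_rot: [0.001, 0.775, -0.632, -0.002]
contact_force: [-0.1, -0.1, -0.4]
opening: 0.0551
```

Emit:
carry_out --plan '[[[0,0,0],[0,0,0.3],55],[[0,0,0],[0,0,0.6],55],[[0,0,0],[0,0,0.75],55],[[0,0,0],[0,0,0.75],55]]'

```text
time: 6.9
eef_pos: [0.5129, -0.277, 0.0764]
tcp_rot: [-0.0, 0.775, -0.632, 0.0]
contact_force: [0.2, -0.2, -0.1]
opening: 0.0551
```

```bash
python3 - <<'E'
from h import *
s,_=pose(); print(s['time'],s['eef_pos'].round(4),s['contact_force'].round(1),units((.514,-.2765,.074),goal(-78.7)))
c=cam('side'); cv2.imwrite('pics/d4.png',cv2.resize(c['image'][190:320,230:390],None,fx=4,fy=4,interpolation=cv2.INTER_CUBIC))
E
```

```text
6.9 [ 0.5129 -0.277   0.0764] [ 0.2 -0.2 -0.1] ([-0.0, -0.0, 0.05], [-0.01, -0.05, 0.1])
```

View pics/d4.png

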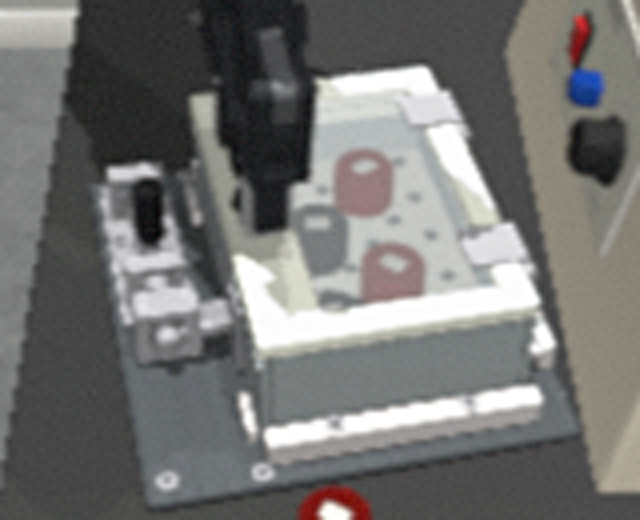

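The rod end shows through the keeper at (172,330) and the fingers straddle the knob. I close on it.

Emit:
carry_out --plan '[[[0,0,0],[0,0,0.1],40],[[0,0,0],[0,0,0.1],25],[[0,0,0],[0,0,0.1],10],[[0,0,0],[0,0,0.1],10],[[0,0,0],[0,0,0.1],10]]'

```text
time: 7.45
eef_pos: [0.5129, -0.2766, 0.0743]
tcp_rot: [-0.0, 0.775, -0.632, 0.0]
contact_force: [-1.6, 2.3, 6.0]
opening: 0.0229
```

```bash
python3 - <<'E'
from h import *
s,R=pose(); print(s['time'],s['eef_pos'].round(4),s['contact_force'].round(1),s['ft_torque'].round(2),s['opening'])
E
```

```text
7.45 [ 0.5129 -0.2766  0.0743] [-1.6  2.3  6. ] [0.52 0.29 0.02] 0.022902926717423663
```

Emit:
carry_out --plan '[[[0,0,0],[0,0,-0.06],10],[[0,0,0],[0,0,-0.12],10],[[0,0,0],[0,-0.02,-0.18],10],[[0,0,0],[0,-0.03,-0.24],10],[[0,0,0],[0,-0.04,-0.3],10]]'

```text
time: 7.95
eef_pos: [0.5143, -0.2759, 0.0807]
tcp_rot: [-0.0, 0.775, -0.632, -0.0]
contact_force: [6.8, 0.1, -17.9]
opening: 0.0229
```

Emit:
carry_out --plan '[[[0,0,0],[0,-0.01,-0.02],10],[[0,0,0],[0,-0.02,-0.04],10],[[0,0,0],[0,-0.03,-0.06],10],[[0,0,0],[0,-0.04,-0.08],10]]'

```text
time: 8.35
eef_pos: [0.5153, -0.276, 0.0832]
tcp_rot: [-0.0, 0.775, -0.632, -0.0]
contact_force: [1.6, 2.0, -2.4]
opening: 0.0227
```

The gasket let go: the pull dropped from 18 N to 2 N with a rise of 9 mm. I raise slowly to the 20 mm gap.

Emit:
carry_out --plan '[[[0,0,0],[0,-0.03,-0.06],10],[[0,0,0],[0,-0.07,-0.12],10],[[0,0,0],[0,-0.1,-0.19],10],[[0,0,0],[0,-0.13,-0.25],10],[[0,0,0],[0,-0.17,-0.31],10]]'

```text
time: 8.85
eef_pos: [0.5188, -0.2756, 0.0912]
tcp_rot: [-0.0, 0.775, -0.632, -0.0]
contact_force: [1.6, 3.5, -4.7]
opening: 0.0231
```

```bash
python3 - <<'E'
from h import *
s,R=pose(); print(s['time'],s['eef_pos'].round(4),s['contact_force'].round(1),s['ft_torque'].round(2),s['opening'])
c=cam('side'); W=world(c); im=c['image']
cv2.imwrite('pics/d5.png',cv2.resize(im[190:320,230:390],None,fx=5,fy=4.6,interpolation=cv2.INTER_CUBIC))
# lid plane fit: white lid pixels in dock frame (x forward, from knob origin -45)
ct,st=np.cos(TH),np.sin(TH); 
for n,cc in(('side',c),('scene',cam('scene'))):
    W=world(cc); D=W-np.array([.5135+.045*ct,-.277+.045*st,0]); X=D[...,0]*ct+D[...,1]*st; Y=-D[...,0]*st+D[...,1]*ct; Z=W[...,2]
    m=(abs(Y)<.09)&(X>-.075)&(X<.06)&(Z>.062)&(Z<.098)&(cc['image'].min(-1)>150)
    for it in range(4):
        A=np.c_[X[m],Y[m],np.ones(m.sum())]; k=np.linalg.lstsq(A,Z[m],rcond=None)[0]; m&=abs(k[0]*X+k[1]*Y+k[2]-Z)<.003
    print(n,m.sum(),'slope angle',-np.arctan(k[0]),k.round(4))
E
```

```text
8.85 [ 0.5188 -0.2756  0.0912] [ 1.6  3.5 -4.7] [ 0.58 -0.21 -0.02] 0.023095894632193067
side 2461 slope angle 0.15327621955955542 [-0.1545 -0.0036  0.0779]
scene 1545 slope angle 0.15082560201126582 [-0.152   0.0005  0.0787]
```

View pics/d5.png

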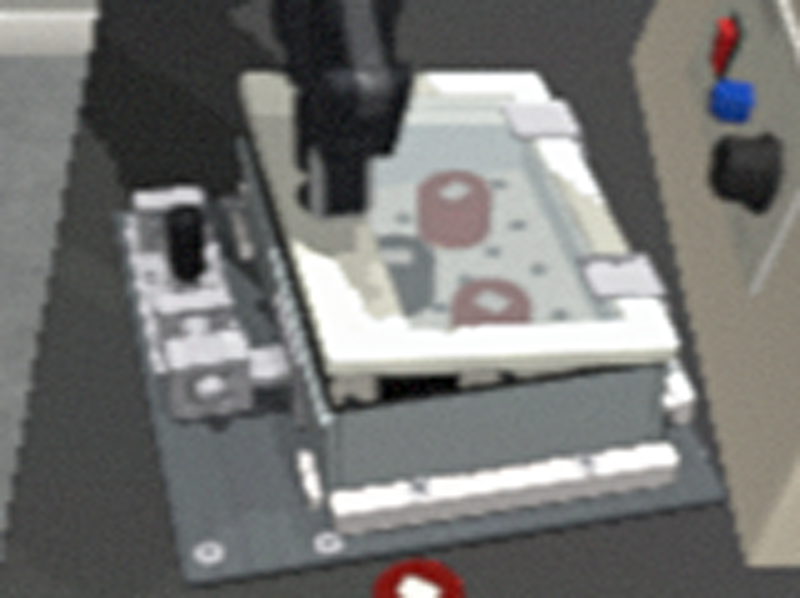

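The lid is ajar and still held, the rod is through the keeper at (210,385), and the box is seated. I let it settle, then check the shut-lid bias of the slope measure and the bystanders.

Emit:
carry_out --plan '[[[0,0,0],[0,-0.01,-0.03],10],[[0,0,0],[0,-0.01,-0.03],10],[[0,0,0],[0,-0.01,-0.03],10],[[0,0,0],[0,-0.01,-0.03],10],[[0,0,0],[0,-0.01,-0.03],10]]'

```text
time: 9.45
eef_pos: [0.5191, -0.2755, 0.0918]
tcp_rot: [-0.0, 0.775, -0.632, -0.0]
contact_force: [3.4, 3.1, -4.5]
opening: 0.0229
```

```bash
python3 - <<'E'
from h import *
import pickle
d=pickle.load(open('c0.pkl','rb'))
s,R=pose(); print(s['time'],s['eef_pos'].round(4),s['contact_force'].round(1),s['opening'])
ct,st=np.cos(TH),np.sin(TH); now={n:cam(n) for n in d}
for n in d:
  for lab,cc in(('shut',d[n]),('now',now[n])):
    W=world(cc); D=W-np.array([.5135+.045*ct,-.277+.045*st,0]); X=D[...,0]*ct+D[...,1]*st; Y=-D[...,0]*st+D[...,1]*ct; Z=W[...,2]
    m=(abs(Y)<.09)&(X>-.075)&(X<.06)&(Z>.062)&(Z<.098)&(cc['image'].min(-1)>150)
    for it in range(4):
        A=np.c_[X[m],Y[m],np.ones(m.sum())]; k=np.linalg.lstsq(A,Z[m],rcond=None)[0]; m&=abs(k[0]*X+k[1]*Y+k[2]-Z)<.003
    b=cc['image'].astype(int)
    e=[]
    for nm,(x,y) in dict(loupe=(.535,-.14),mount=(.546,-.41)).items():
        q=(abs(W[...,0]-x)<.04)&(abs(W[...,1]-y)<.04)&(Z>.009)&(Z<.04); e.append((nm,W[q].mean(0).round(4).tolist()) if q.any() else nm)
    # box side wall top (grey wall right side)
    print(n,lab,'angle',round(-np.arctan(k[0]),4),k.round(4),e)
  t=(np.abs(d[n]['image'].astype(int)-now[n]['image']).max(-1)>40)
  r=t[225:275,462:485] if n=='scene' else t[340:360,290:375]; print('tweezers px changed',r.sum())
E
```

```text
9.45 [ 0.5191 -0.2755  0.0918] [ 3.4  3.1 -4.5] 0.022898249853770463
scene shut angle 0.0088 [-0.0088 -0.0004  0.0679] [('loupe', [0.5329, -0.1401, 0.0262]), ('mount', [0.54, -0.4082, 0.0189])]
scene now angle 0.1536 [-0.1548 -0.      0.079 ] [('loupe', [0.5321, -0.1384, 0.0267]), ('mount', [0.5399, -0.4073, 0.0187])]
tweezers px changed 0
side shut angle 0.0089 [-0.0089 -0.0029  0.0672] [('loupe', [0.5366, -0.1259, 0.031]), ('mount', [0.5428, -0.4071, 0.0176])]
side now angle 0.1581 [-0.1594 -0.0029  0.0783] ['loupe', ('mount', [0.5429, -0.4072, 0.0177])]
tweezers px changed 0
```

Emit:
carry_out --plan '[[[0,0,0],[0,-0.02,-0.03],10],[[0,0,0],[0,-0.03,-0.06],10],[[0,0,0],[0,-0.03,-0.06],10],[[0,0,0],[0,-0.03,-0.06],10],[[0,0,0],[0,-0.03,-0.06],10]]'

```text
time: 10.05
eef_pos: [0.52, -0.2754, 0.0933]
tcp_rot: [-0.0, 0.775, -0.632, 0.0]
contact_force: [2.2, 2.6, -4.9]
opening: 0.0228
```

```bash
python3 - <<'E'
from h import *
from workcell import close_job
s,R=pose(); print(s['time'],s['eef_pos'].round(4),s['contact_force'].round(1),s['opening'],abs(s['qd']).max())
print(close_job())
E
```

```text
10.05 [ 0.52   -0.2754  0.0933] [ 2.2  2.6 -4.9] 0.0228139900377192 0.00232395382268627
the job is handed in; nothing more can be done
None
```

I slid the bolt home, pulled the lid free of its gasket, and handed the job in at 10 s with the knob still gripped and the lid about 20 mm ajar.

- **Bolt:** it travelled 36 mm, then the push rose to about 15 N with no further motion. The side view shows the rod through the keeper.
- **Lid:** the gasket let go at about 18 N and the pull dropped to about 2 N. At the last camera check the lid was 0.145–0.149 rad open, which is an 18 mm gap, after subtracting the slope of about 0.009 rad the cameras read with it shut. I then raised the knob another 1.5 mm to reach roughly 20 mm. That final gap comes from the arm position only; I did not photograph it again.
- **Box:** it looked seated in the side view after opening. The upward hold force at the end was 4.9 N, more than the 2 N expected for the free lid. I put the difference down to sideways strain in the grip and sensor bias, but did not check it.
- **Bystanders:** the mount reads within 1 mm of its starting place, and the tweezers' pixels are unchanged. The loupe reads within 2 mm, which is camera tolerance, from one camera only; the side camera gave no loupe reading at the end.

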